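# Clamp a painting panel in the studio holder with its butterfly knob

### The arm

A 6-joint arm with a two-finger parallel gripper is mounted at the origin on the work surface. World frame = base frame: x ahead of the robot, y to its left, z up, the work surface at z = 0. Lengths are in m, angles in degrees, forces in N, time in s.
With the tool pointing down it reaches from about 0.275 to 0.825 m from the base axis. Payload 4.9 kg.
Tool frame: the origin (TCP) lies at the very end of the fingers, on their centre line; the grasp point (between the pads) lies 19 mm behind it (arm.pinch_z is the distance from the TCP to the grasp point, in m); z points along the fingers, y is the line along which they close (so a half turn about z gives the same grasp; the last joint's range is limited). The gripper opens to 85 mm and grips with 20 to 120 N. Pads are 22 mm wide; open, the fingers measure 114 mm over their backs; the gripper's body (76 mm by 85 mm) begins 54 mm behind the grasp point. The pads swing forward as they close: fully open they stand 13 mm farther back than shut.
Start: joints at [63.415, 18.69, -11.035, 60.275, 0, 82.311], TCP at [0.178, 0.52, 0.202] pointing down, gripper open.
Joint ranges: [-152.03, 152.03], [-55.5, 102.48], [-74.3, 77.21], [-110.64, 120.58], [-84.22, 78.4], [-180, 180]. Speed limits (degrees/s): [147.25, 147.25, 180, 180, 180, 180].

### API

Orientations are given as [roll, pitch, yaw] about the fixed x, y, z axes, in that order (R = Rz(yaw) Ry(pitch) Rx(roll)).
In Python, from plant import arm gives the robot as it stands. The module is installed in compiled form; this text tells all that it offers.
- The arm moves only by the tool drive_tool, never from a script. Its argument "plan" is text: rows parted by semicolons, each of 7 numbers parted by spaces: the shift along the tool's x, y, z as a fraction of full scale, then the turn, a rotation vector about the tool's x, y, z as a fraction of full scale, then the opening, from 0 (shut) to 1 (fully open). In form: dx dy dz rx ry rz hand; .... A call has 1 to 20 rows; each row is the pose to reach, as a shift and turn from the pose commanded when the call began, along the tool's axes at that moment; what a row does not reach only later rows make up. Full scale, the value 1, is 0.1 m for a shift and 90 degrees for a turn. A row lasts 1/12 s, in which the tool goes at most 41.7 mm and 7.16 degrees, less where a joint would pass 70% of its speed; a pose out of reach is approached as far as the arm can. A call with a number of a shift or a turn outside -1 to 1 is refused whole. A call with a gripper value outside its range is refused whole. The fingers move at their own pace and stop on an object; the grip force is fixed at half the most. Time passes only in rows, so rows that repeat a pose let the fingers close. It gives the time, the measured TCP pose, the force, the opening and the grip force at its end, in the units of the state.
- arm.get_state(): the state, without advancing time (a new reading comes with each control period).
- arm.capture(name): name is "side" or "top"; returns the picture (420x560x3 uint8, blue, green, red); there is no depth.
- arm.calibration(name): a dict with "K" (3x3 intrinsics, pixels), "k1" (the pictures are not rectified: a ray, as slopes to the right and down, at radius r is drawn at 1 + k1 r^2 times it, then the intrinsics apply), "eye" and "attitude" of the camera in the world. Camera axes: x right, y down, z forward; pixel columns grow to the right and rows downward; lengths in m; the calibration is good to about 2 mm. A picture is of the moment at which its call begins. calibration takes no time and is no camera call.
- arm.finish_job(): hands the job in; it is judged then, once.
Trained networks look in the newest picture that a camera, given by its name, has taken for a name from the list of things; names that differ only in an ending like _2 or _b are one class to them, and where a whole thing is asked for, a point or a joint stands for the part that bears it (a point fixed in the world has none). Each returns a list of dicts, best first, with "score" (0 to 1); they miss things now and then, are a little off and sometimes report something else, mostly with a low value. They report only what shows in the picture. A call takes as long as a camera call. They do not tell look-alikes from the thing itself.
- arm.search_frame(target, camera): "location" ([column, row] in pixels, amid what is visible of it).
- arm.spot_point(target, camera): "location" ([column, row] in pixels: a listed point, or the origin of a listed thing).
The state is a dict: "clock": time; "joint_positions": joint angles; "dq": joint speeds; "tau": joint torques, N m; "tool_pos": TCP position; "tool_rot": TCP orientation; "wrist_force": force on the tool from outside, world axes, zero at the start; "wrist_torque": the same for the moment, N m; "width": opening from 0.0 (shut) to 1.0 (fully open); "grip_force": force on a finger pad.
Only numpy, scipy, OpenCV 4.12 (cv2) and the standard library are available. Lean on these libraries where they do the work, as an engineer would, in place of code of your own. Each camera call takes 0.05 s, during which the arm holds its last target. There are 200 camera calls.

### The job

The painting panel lies loose in the plywood holder: push it along the holder until it is home against the end stop at the far end, then turn the red butterfly knob clockwise, in more than one grip if need be, until its rubber jaw holds the panel snugly against the side fence. Stop tightening soon after you feel the knob get heavier, because too much pressure cracks the panel; do not shove or press hard on the panel itself, and leave the jar, the tape and the paint box where they are. Leave the panel clamped, flush against end stop and fence, and let go.

Things in the scene. Friction and masses are not known exactly. Their poses are not given: they have to be found in the camera images.
- holder: Flat plywood bed, 300 mm (its x) by 230 mm (its y), 12 mm thick, fixed to the table at a yaw that varies. Origin: centre of its underside, on the table. Its x points away from the robot to the end stop, its y to the left to the fence. With the panel home, the panel's origin is at x +30, y +20, z +12 mm in this frame.
- end_stop (a point): Middle of the upper inner edge of the end stop, a wooden strip across the bed's far end: its inner face is at holder x = +120 mm, 150 mm long, and rises 26 mm above the bed (38 mm above the table).
- fence (a point): Middle of the upper inner edge of the fence, a wooden strip along the bed's left side: its inner face is at holder y = +90 mm, 190 mm long, and rises 26 mm above the bed.
- panel: Loose painting panel lying flat on the bed: wooden, 180 mm (its x) by 140 mm (its y) by 36 mm, picture up, about 0.32 kg. Origin: centre of its underside. Starts 15 to 40 mm short of the end stop, 1 to 4 mm off the fence, nearly square. Its near edge can be pushed with shut fingers (50 to 75 mm of free bed there). Its top is 48 mm above the table.
- jaw: Steel clamp jaw that slides along the holder's +y out of a low aluminium block (50 by 40 mm, top 33 mm above the table) under the knob, 6 mm per rad of the knob. Origin: middle of its front face, behind the rubber pad. A snug hold on the panel is about 20 N (10 to 30 N is good); above 45 N the panel cracks.
- clamp_block (a point): Fixed point: middle of the clamp block's face that looks to the panel, where the jaw comes out, 16 mm from the home panel's right edge. The jaw's rubber pad (44 mm wide, springy, 12 N per mm) presses that edge 24 mm above the table. How far the pad stands out of the jaw was set by hand and varies by 4 mm either way, so it grips at a knob angle not known beforehand: about 1.3 to 2.7 rad.
- wing (a joint): Turn of the butterfly knob, rad; grows clockwise seen from above, which closes the jaw. Starts at 0 to 0.4, ends at 3.9; at 0 the blade lies along the holder's x. Takes about 0.2 N m to turn when free and stays where it is left; once the panel is pressed to the fence each further rad adds about 70 N of pressure and 0.42 N m of resistance.
- wing_grip (a point): Point on the vertical axis of the red butterfly knob, 64 mm above the table; its x lies along the blade. The blade (two wings) is 50 mm long, 9 mm thick, 45 to 75 mm above the table; under it a hub of 18 mm. The wing tips pass 5 to 9 mm from the panel's edge (top at 48 mm): pinch the blade across its thickness, fingertips above 50 mm so they pass over the panel.
- jar: Amber jar with a black cap, 52 mm diameter, 65 mm tall, loose, standing left of the holder. Origin: centre of its underside. Leave alone.
- tape: Roll of green masking tape, 70 mm outer diameter, 22 mm tall, loose, lying right of the holder. Origin: centre of its underside. Leave alone.
- paintbox: White watercolour box 75 by 115 by 14 mm with coloured pans, loose, lying left of the holder. Origin: centre of its underside. Leave alone.
Things that resemble listed ones, but are neither listed nor needed, are in the scene too. There is more than one size of the panel; the job needs the smaller.

How it is judged:
By the outcome, as a careful person would: the job done as asked, in the order asked, and still so for the second after the job is handed in, with the robot touching nothing.
It also fails if it takes over 72 s, if anything falls off the work surface, if the arm or the gripper's body presses on something with over 40 N, if the wrist force passes 120 N, or if a joint passes its speed limit or range.

## Working session

There is one attempt and no reset: what is moved stays moved. The work goes in short steps, Python scripts to look and compute and a tool call to move; the robot and the scene stay as the last step left them, time stands still between calls to the robot, and variables do not carry over. Pictures are saved under pics/ and viewed, at most 10 in all, crops included, and the job is handed in when it is done.

Besides the shell and the picture viewer there is one more tool, called by a JSON object that holds its "op" and its "data". drive_tool: Moves the arm, as the interface text tells. Shift numbers are shares of 0.1 m and turn numbers shares of 90 degrees, none past 1 either way. Its arguments: {"type":"object","properties":{"plan":{"type":"string"}},"required":["plan"]}

```bash
mkdir -p pics; cat > h.py <<'E'
import numpy as np, cv2
from scipy.spatial.transform import Rotation as R
from plant import arm
def cal(n):
    c=arm.calibration(n); A=np.array(c["attitude"],float)
    return c,A
def shot(n,f):
    im=arm.capture(n); cv2.imwrite("pics/"+f+".png",im); return im
E
python3 - <<'E'
from h import *
for n in("top","side"):
    print(n,arm.calibration(n)); shot(n,n+"0")
    for t in("holder","end_stop","fence","panel","clamp_block","wing_grip","jaw"):
        print(t,[(np.round(d["location"]).tolist(),round(d["score"],2)) for d in arm.spot_point(t,n)[:3]])
print(arm.get_state())
a=cv2.imread("pics/top0.png");b=cv2.imread("pics/side0.png")
E
```

```text
top {'K': array([[430.06227504,   0.        , 278.80789908],
       [  0.        , 430.06227504, 210.60568304],
       [  0.        ,   0.        ,   1.        ]]), 'k1': -0.03372887247213753, 'eye': array([ 0.275646  , -0.01797   ,  0.98652934]), 'attitude': array([-1.68290559e+02, -1.56055356e-01, -8.73785439e+01])}
holder []
end_stop [([279.0, 120.0], 0.7), ([314.0, 156.0], 0.18)]
fence [([241.0, 154.0], 0.9), ([270.0, 169.0], 0.17)]
panel [([269.0, 169.0], 0.67), ([396.0, 344.0], 0.65)]
clamp_block [([305.0, 161.0], 0.71)]
wing_grip [([318.0, 159.0], 0.68)]
jaw []
side {'K': array([[433.03759417,   0.        , 279.83527647],
       [  0.        , 433.03759417, 207.68391293],
       [  0.        ,   0.        ,   1.        ]]), 'k1': 0.002049118445264732, 'eye': array([ 0.06112394, -0.76660966,  0.73364602]), 'attitude': array([-128.49915858,    0.24423482,  -26.83202665])}
holder [([320.0, 211.0], 0.82), ([340.0, 214.0], 0.5)]
end_stop [([360.0, 184.0], 0.58)]
fence [([316.0, 178.0], 0.93)]
panel [([318.0, 199.0], 0.83), ([230.0, 346.0], 0.78)]
clamp_block [([311.0, 264.0], 0.69), ([342.0, 215.0], 0.57)]
wing_grip [([348.0, 208.0], 0.82)]
jaw []
{'clock': 0.8, 'joint_positions': array([ 6.34139583e+01,  1.86896970e+01, -1.10340078e+01,  6.02767610e+01,
        3.67587836e-04,  8.23101981e+01]), 'dq': array([-0.00793787,  0.02408195,  0.01870208,  0.01489079,  0.02526952,
       -0.0407708 ]), 'tau': array([ 5.77837895e-06, -4.43268371e+01,  2.62747264e+01,  7.54108205e-04,
       -3.83237748e-04, -4.44558907e-06]), 'tool_pos': array([0.17812153, 0.5203759 , 0.2024903 ]), 'tool_rot': array([-1.79999588e+02, -4.26617926e-04,  1.61103760e+02]), 'wrist_force': array([ 0.40982282, -0.35164461,  0.17730367]), 'wrist_torque': array([0.03299495, 0.01021075, 0.03111851]), 'grip_force': 0.0, 'width': 1.0010556136184288}
```

View pics/top0.png

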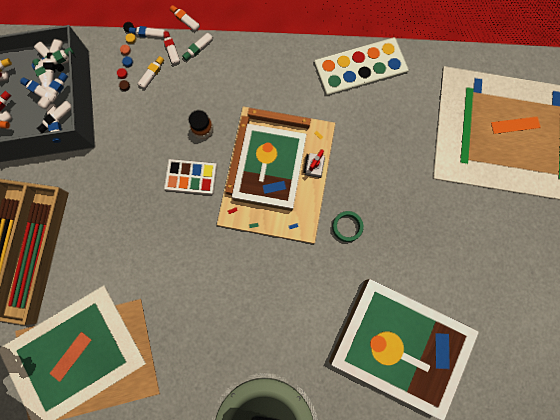

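View pics/side0.png

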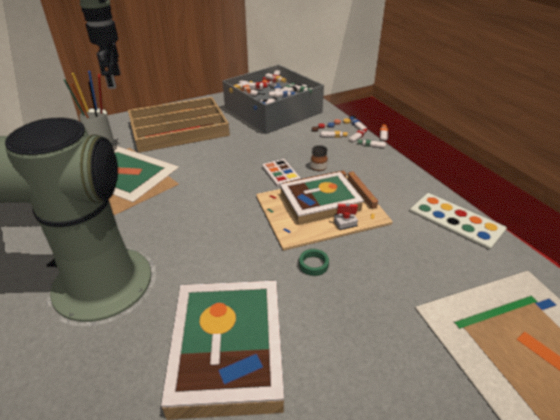

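The top view shows the plywood holder at about (275,175), with end stop (279,120) and fence (241,154). Two panels fit the name: one in the holder at (269,169) and a larger one on the table at (396,344). The one in the holder is the one meant, because it is smaller and lies in the holder. I'll confirm that in a crop.

```bash
cat >> h.py <<'E'
def pix(n,p):
    c,A=cal(n); M=R.from_euler("xyz",A,degrees=True).as_matrix()
    q=(np.atleast_2d(p)-c["eye"])@M; s=q[:,:2]/q[:,2:]
    s=s*(1+c["k1"]*(s**2).sum(1,keepdims=True)); return s*c["K"][0,0]+c["K"][:2,2]
def ray(n,uv):
    c,A=cal(n); M=R.from_euler("xyz",A,degrees=True).as_matrix()
    d=(np.array(uv,float)-c["K"][:2,2])/c["K"][0,0]; s=d.copy()
    for _ in range(8): s=d/(1+c["k1"]*(s@s))
    return np.array(c["eye"]),M@np.r_[s,1]
def at(n,uv,z):
    e,d=ray(n,uv); return (e+d*(z-e[2])/d[2])
def tri(u,v):
    (a,p),(b,q)=ray("top",u),ray("side",v)
    s=np.linalg.lstsq(np.c_[p,-q],b-a,rcond=None)[0]; x,y=a+p*s[0],b+q*s[1]
    return (x+y)/2,np.linalg.norm(x-y)
E
python3 - <<'E'
from h import *
for k,u,v,z in(("end",(279,120),(360,184),.038),("fence",(241,154),(316,178),.038),("wing",(318,159),(348,208),.064),("clamp",(305,161),(342,215),.024),("panelorig",(269,169),(318,199),.012)):
    print(k,np.round(at("top",u,z),4),np.round(at("side",v,z),4),np.round(tri(u,v)[0],4))
a=cv2.imread("pics/top0.png")[90:260,200:390]
b=cv2.imread("pics/side0.png")[160:260,245:405]
cv2.imwrite("pics/c1.png",np.vstack([cv2.resize(a,(670,600),interpolation=3)])); cv2.imwrite("pics/c2.png",cv2.resize(b,(800,500),interpolation=3))
E
```

```text
end [ 0.6902 -0.002   0.038 ] [0.6982 0.0079 0.038 ] [ 0.6876 -0.0028  0.0475]
fence [0.6019 0.0821 0.038 ] [0.6048 0.0887 0.038 ] [0.6    0.0814 0.0439]
wing [ 0.5892 -0.0944  0.064 ] [ 0.5884 -0.0923  0.064 ] [ 0.588  -0.0939  0.0656]
clamp [ 0.5965 -0.0673  0.024 ] [ 0.5899 -0.0692  0.024 ] [ 0.5949 -0.0665  0.0212]
panelorig [0.5767 0.0164 0.012 ] [0.5784 0.0307 0.012 ] [0.5711 0.0165 0.0248]
```

View pics/c1.png

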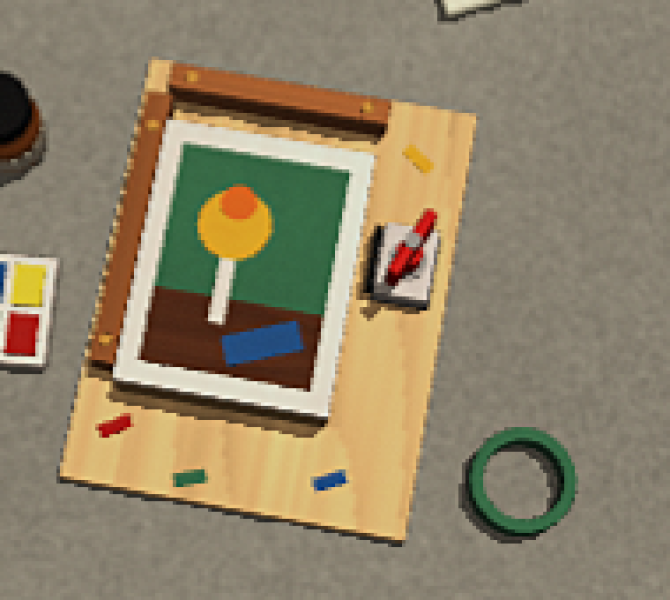

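The crop confirms it. The smaller panel lies in the holder, short of the end stop, and the red knob is on the right at crop (410,247), which is full-image (316,160). Next I'll fit the poses from the corners.

```bash
cat > fit.py <<'E'
from h import *
from scipy.optimize import least_squares
def fit(loc,z,uv):
    loc=np.c_[np.array(loc,float),np.full(len(loc),z)]
    def f(p):
        w=loc.copy(); c,s=np.cos(p[2]),np.sin(p[2])
        w[:,:2]=loc[:,:2]@np.array([[c,s],[-s,c]])+p[:2]; return (pix("top",w)-uv).ravel()
    r=least_squares(f,[.57,0,-.15]); return r.x,np.abs(r.fun).max()
cr=lambda p:(np.array(p,float)+.5)/(670/190)-.5+[200,90]
E
python3 - <<'E'
from fit import *
h,e=fit([[.15,.115],[.15,-.115],[-.15,-.115],[-.15,.115]],.012,cr([(150,60),(477,113),(405,540),(60,478)]))
p,e2=fit([[.09,.07],[.09,-.07],[-.09,-.07],[-.09,.07]],.048,cr([(173,121),(375,155),(327,415),(114,380)]))
print(h,np.degrees(h[2]),e,p,np.degrees(p[2]),e2)
c,s=np.cos(h[2]),np.sin(h[2]); H=np.array([[c,-s],[s,c]])
toH=lambda q:(np.array(q[:2])-h[:2])@H
print("panel in holder mm",toH(p)*1e3,"gap",120-90-toH(p)[0]*1e3)
for n,q in(("endnet",[.6902,-.002]),("fencenet",[.6019,.0821]),("wing",[.588,-.0935]),("clamp",[.5965,-.0673])): print(n,toH(q)*1e3)
t=[at("top",u,.07) for u in cr([(430,212),(390,283)])]
d=t[0]-t[1];print("blade",(t[0]+t[1])/2,np.degrees(np.arctan2(d[1],d[0])),np.linalg.norm(d), toH((t[0]+t[1])/2)*1e3)
print("home panel near edge", h[:2]+H@[-.06,.02],"now near mid",h[:2]+H@(toH(p)-[.09,0]))
np.save("h.npy",h)
E
```

```text
[ 0.56987977 -0.00338262 -0.13364093] -7.657061167239955 0.6083369213070995 [ 0.57565078  0.0137473  -0.13793515] -7.903102179297288 1.1816805186257398
panel in holder mm [ 3.43710622 17.7461238 ] gap 26.562893780532413
endnet [119.06315218  17.40217835]
fencenet [20.34471702 88.98688733]
wing [ 29.96621399 -86.89943049]
clamp [ 34.89944312 -59.80047755]
blade [ 0.58517854 -0.08931506  0.07      ] -26.441177512472617 0.053956286440240094 [ 26.61229984 -83.1277433 ]
home panel near edge [0.51307964 0.02443366] now near mid [0.48645328 0.02573921]
```

{"op": "drive_tool", "data": {"plan": "-1 -0.87 0 0 0 0 0;-1 -0.87 0 0 0 0 0;-1 -0.87 0 0 0 0 0;-1 -0.87 0 0 0 0 0;-1 -0.87 0 0 0 0 0"}}

```text
clock: 1.22
tool_pos: [0.2456, 0.4038, 0.2027]
tool_rot: [-180.0, 0.0, 160.9]
wrist_force: [-0.5, -1.2, 0.1]
width: 0.3
grip_force: 0.0
```

{"op": "drive_tool", "data": {"plan": "-1 -0.87 0 0 0 0 0;-1 -0.87 0 0 0 0 0;-1 -0.87 0 0 0 0 0;-1 -0.87 0 0 0 0 0;-1 -0.87 0 0 0 0 0"}}

```text
clock: 1.63
tool_pos: [0.3122, 0.2904, 0.2027]
tool_rot: [180.0, 0.0, 160.9]
wrist_force: [-0.2, 0.9, -0.3]
width: 0.002
grip_force: 0.0
```

{"op": "drive_tool", "data": {"plan": "-1 -0.87 0 0 0 0 0;-1 -0.87 0 0 0 0 0;-1 -0.87 0 0 0 0 0;-1 -0.87 0 0 0 0 0;-1 -0.87 0 0 0 0 0"}}

```text
clock: 2.05
tool_pos: [0.3788, 0.1763, 0.2026]
tool_rot: [179.9, 0.0, 161.0]
wrist_force: [0.0, 0.8, 0.6]
width: -0.004
grip_force: 0.0
```

{"op": "drive_tool", "data": {"plan": "-1 -0.87 0 0 0 0 0;-1 -0.87 0 0 0 0 0;-1 -0.87 0 0 0 0 0;-1 -0.87 0 0 0 0 0;-1 -0.87 0 0 0 0 0"}}

```text
clock: 2.47
tool_pos: [0.4451, 0.0621, 0.2023]
tool_rot: [179.9, -0.0, 161.0]
wrist_force: [-0.2, 0.2, -0.1]
width: 0.001
grip_force: 0.0
```

```bash
cat >> h.py <<'E'
def to(hx,hy,z,yaw_h):
    "delta in drive units to holder-frame target (m); yaw_h of tool in holder frame, deg"
    h=np.load("h.npy"); s=arm.get_state(); T=R.from_euler("xyz",s["tool_rot"],degrees=True)
    H=R.from_euler("z",h[2]); w=np.r_[h[:2],0]+H.apply([hx,hy,z]); 
    G=R.from_euler("xyz",[180,0,yaw_h+np.degrees(h[2])],degrees=True)
    print("shift",np.round(T.inv().apply(w-s["tool_pos"])/.1,3),"turn",np.round((T.inv()*G).as_rotvec(degrees=True)/90,3))
def st():
    h=np.load("h.npy"); s=arm.get_state(); q=R.from_euler("z",-h[2]).apply(s["tool_pos"]-np.r_[h[:2],0])
    f=R.from_euler("z",-h[2]).apply(s["wrist_force"])
    print("t",round(s["clock"],2),"holder pos mm",np.round(q*1e3,1),"rot",np.round(s["tool_rot"]-[0,0,np.degrees(h[2])],1),"F_h",np.round(f,1),"M",np.round(s["wrist_torque"],2),"w",round(s["width"],3),"grip",round(s["grip_force"],1),"j6",round(s["joint_positions"][5],1))
E
python3 -c "
from h import *
st();to(-.112,.018,.10,180)"
```

```text
t 2.47 holder pos mm [-132.4   48.3  202.3] rot [179.9  -0.  168.7] F_h [-0.3  0.2 -0.1] M [ 0.03  0.01 -0.01] w 0.001 grip 0.0 j6 17.4
shift [-0.26  -0.258  1.023] turn [ 0.001  0.    -0.126]
```

{"op": "drive_tool", "data": {"plan": "-0.26 -0.26 0.5 0 0 -0.126 0;-0.26 -0.26 1 0 0 -0.126 0;-0.26 -0.26 1 0 0 -0.126 0;-0.26 -0.26 1 0 0 -0.126 0;-0.26 -0.26 1 0 0 -0.126 0"}}

```text
clock: 2.88
tool_pos: [0.4581, 0.0311, 0.1018]
tool_rot: [180.0, -0.2, 172.6]
wrist_force: [-0.2, -0.0, 1.3]
width: 0.001
grip_force: 0.0
```

```bash
python3 - <<'E'
from h import *
st();to(-.112,.018,.026,180)
im=shot("top","t1");cv2.imwrite("pics/c3.png",cv2.resize(im[90:260,200:390],(670,600),interpolation=3))
E
```

```text
t 2.88 holder pos mm [-115.4   19.2  101.8] rot [180.   -0.2 180.2] F_h [-0.2 -0.   1.3] M [0.01 0.02 0.02] w 0.001 grip 0.0 j6 2.0
shift [-0.037 -0.013  0.758] turn [ 0.001 -0.003  0.003]
```

View pics/c3.png

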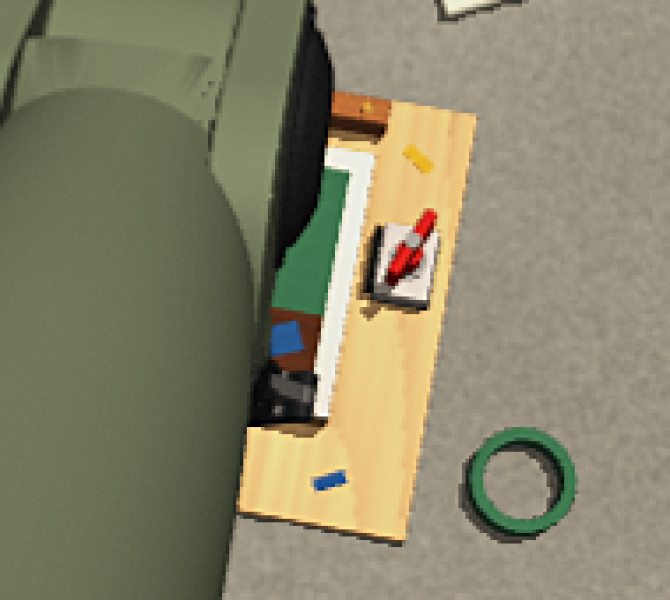

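The arm covers most of the panel here. The knob still shows at crop (410,247), and the gripper stands above the near edge, so I'll lower it onto the free bed.

{"op": "drive_tool", "data": {"plan": "0 -0.01 0.4 0 0 0 0;0 -0.01 0.76 0 0 0 0;0 -0.01 0.76 0 0 0 0;0 -0.01 0.76 0 0 0 0"}}

```text
clock: 3.27
tool_pos: [0.4593, 0.0288, 0.0273]
tool_rot: [180.0, -0.1, 172.5]
wrist_force: [-0.2, 0.3, 0.4]
width: 0.002
grip_force: 0.0
```

```bash
python3 -c "
from h import *
st()"
```

```text
t 3.27 holder pos mm [-113.9   17.1   27.3] rot [ 1.800e+02 -1.000e-01  1.802e+02] F_h [-0.2  0.2  0.4] M [-0.    0.01 -0.01] w 0.002 grip 0.0 j6 1.8
```

{"op": "drive_tool", "data": {"plan": "-0.05 0 0 0 0 0 0;-0.1 0 0 0 0 0 0;-0.13 0 0 0 0 0 0;-0.15 0 0 0 0 0 0;-0.17 0 0 0 0 0 0;-0.19 0 0 0 0 0 0;-0.21 0 0 0 0 0 0;-0.23 0 0 0 0 0 0;-0.25 0 0 0 0 0 0;-0.27 0 0 0 0 0 0;-0.29 0 0 0 0 0 0;-0.31 0 0 0 0 0 0;-0.33 0 0 0 0 0 0;-0.35 0 0 0 0 0 0"}}

```text
clock: 4.43
tool_pos: [0.4948, 0.023, 0.0264]
tool_rot: [-180.0, -0.0, 172.4]
wrist_force: [-0.0, 0.4, -0.7]
width: 0.002
grip_force: 0.0
```

```bash
python3 -c "
from h import *
st()"
```

```text
t 4.43 holder pos mm [-77.9  16.1  26.4] rot [-180.    -0.   180.1] F_h [-0.1  0.4 -0.7] M [-0.    0.   -0.02] w 0.002 grip 0.0 j6 1.7
```

{"op": "drive_tool", "data": {"plan": "-0.01 0 0 0 0 0 0;-0.02 0 0 0 0 0 0;-0.03 0 0 0 0 0 0;-0.04 0 0 0 0 0 0;-0.04 0 0 0 0 0 0"}}

```text
clock: 4.85
tool_pos: [0.4988, 0.0224, 0.0265]
tool_rot: [180.0, 0.0, 172.4]
wrist_force: [-0.6, -1.0, -0.0]
width: 0.002
grip_force: 0.0
```

```bash
python3 - <<'E'
from h import *
st()
im=shot("side","s1");cv2.imwrite("pics/c4.png",cv2.resize(im[150:260,245:405],(800,550),interpolation=3))
E
```

```text
t 4.85 holder pos mm [-73.9  16.1  26.5] rot [180.    0.  180.1] F_h [-0.4 -1.1 -0. ] M [-0. -0.  0.] w 0.002 grip 0.0 j6 1.7
```

View pics/c4.png

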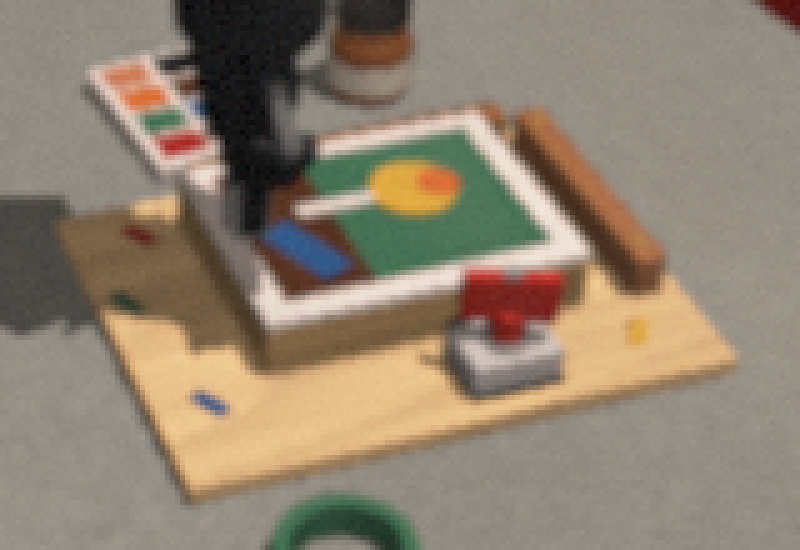

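The side view shows the finger on the near edge and the panel moved, with a gap of some millimetres still at the end stop (crop 600,255). I'll keep pushing in small steps.

{"op": "drive_tool", "data": {"plan": "-0.01 0 0 0 0 0 0;-0.02 0 0 0 0 0 0;-0.03 0 0 0 0 0 0;-0.03 0 0 0 0 0 0"}}

```text
clock: 5.23
tool_pos: [0.5019, 0.022, 0.0265]
tool_rot: [180.0, 0.0, 172.4]
wrist_force: [1.1, -0.5, -0.2]
width: -0.001
grip_force: 0.0
```

{"op": "drive_tool", "data": {"plan": "-0.01 0 0 0 0 0 0;-0.02 0 0 0 0 0 0;-0.02 0 0 0 0 0 0"}}

```text
clock: 5.48
tool_pos: [0.5038, 0.0217, 0.0265]
tool_rot: [-180.0, 0.0, 172.4]
wrist_force: [0.3, -0.2, -0.1]
width: 0.0
grip_force: 0.0
```

```bash
python3 -c "
from h import *
st()"
```

```text
t 5.48 holder pos mm [-68.8  16.1  26.5] rot [-180.     0.   180.1] F_h [ 0.3 -0.1 -0.1] M [0.03 0.01 0.02] w 0.0 grip 0.0 j6 1.6
```

{"op": "drive_tool", "data": {"plan": "-0.01 0 0 0 0 0 0;-0.02 0 0 0 0 0 0;-0.02 0 0 0 0 0 0"}}

```text
clock: 5.73
tool_pos: [0.5058, 0.0215, 0.0265]
tool_rot: [-180.0, 0.0, 172.4]
wrist_force: [-0.1, 1.1, -0.4]
width: 0.0
grip_force: 0.0
```

```bash
python3 - <<'E'
from h import *
st()
im=shot("side","s2");cv2.imwrite("pics/c5.png",cv2.resize(im[165:245,270:390],(800,533),interpolation=3))
E
```

```text
t 5.73 holder pos mm [-66.8  16.1  26.5] rot [-180.     0.   180.1] F_h [-0.2  1.1 -0.4] M [-0.04  0.01 -0.05] w 0.0 grip 0.0 j6 1.6
```

View pics/c5.png

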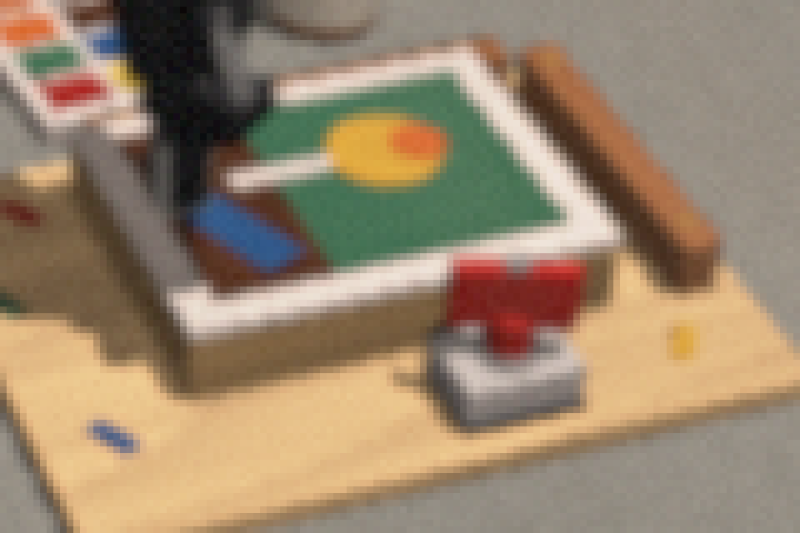

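A gap is still visible in this view: the panel's far corner is at crop (615,238) and the end-stop's inner corner at about (665,245). I'll measure it.

```bash
python3 - <<'E'
from h import *
h=np.load("h.npy");Ri=R.from_euler("z",-h[2])
f=lambda u,z:Ri.apply(at("side",(np.array(u,float)+.5)/6.667-.5+[270,165],z)-np.r_[h[:2],0])*1e3
print("far right",f((617,238),.048),"near right",f((178,322),.048),"stop inner top right",f((680,250),.038),"stop base inner",f((667,283),.012))
for x in(110,115,120):
  print(x,[((pix("side",R.from_euler("z",h[2]).apply([x/1e3,y,z])+np.r_[h[:2],0])[0]-[270,165])*6.667).round() for y,z in((-.055,.038),(-.055,.012),(-.05,.048))])
E
```

```text
far right [ 89.3670467  -51.11584876  48.        ] near right [-90.18950017 -42.52195352  48.        ] stop inner top right [116.21322154 -55.01489167  38.        ] stop base inner [120.19800237 -43.77753911  12.        ]
110 [array([663., 250.]), array([655., 302.]), array([660., 223.])]
115 [array([674., 248.]), array([666., 299.]), array([671., 220.])]
120 [array([686., 245.]), array([677., 297.]), array([683., 218.])]
```

```bash
python3 - <<'E'
from h import *
s=arm.get_state();h=np.load("h.npy")
print("tcp px",(pix("side",s["tool_pos"])[0]-[270,165])*6.667)
from scipy.optimize import least_squares
W=lambda l:R.from_euler("z",h[2]).apply(l)+np.r_[h[:2],0]
for x0 in(-87,-60):
  print(x0,((pix("side",W(np.array([[x0/1e3,.09,.048],[x0/1e3,-.05,.048],[x0/1e3,-.05,.012],[x0/1e3+.18,-.05,.048],[x0/1e3+.18,.09,.048]])))-[270,165])*6.667).round().tolist())
im=arm.capture("side")
# compare panel shift between s0 and now: template of sun disc
a=cv2.imread("pics/side0.png");t=a[180:198,318:340]
for f in("side0","s1","s2"):
  b=cv2.imread(f"pics/{f}.png");m=cv2.matchTemplate(b[160:240,280:400],t,5);print(f,cv2.minMaxLoc(m)[1],cv2.minMaxLoc(m)[3])
E
```

```text
tcp px [176.12349927 260.92662842]
-87 [[67.0, 125.0], [190.0, 329.0], [188.0, 402.0], [621.0, 232.0], [466.0, 43.0]]
-60 [[129.0, 112.0], [257.0, 314.0], [254.0, 387.0], [683.0, 218.0], [524.0, 31.0]]
side0 1.0 (38, 20)
s1 0.9981544017791748 (38, 20)
s2 0.9981207847595215 (38, 20)
```

```bash
python3 - <<'E'
from h import *
b=cv2.imread("pics/s2.png"); a=cv2.imread("pics/side0.png"); t=shot("top","t2")
def crop(im,c,w,sc):
    x,y=int(c[0]),int(c[1]); x=max(x,w);y=max(y,w);return cv2.resize(im[y-w:y+w,x-w:x+w],(sc,sc),interpolation=0)
p=pix("side",arm.get_state()["tool_pos"])[0];p0=pix("side",[.178,.52,.202])[0];print(p,p0,pix("top",arm.get_state()["tool_pos"]))
for im,q in((b,p),(a,p0)):
    i,j=np.round(q).astype(int); im[j,i]=(255,0,255)
cv2.imwrite("pics/m1.png",np.hstack([crop(b,p-[0,8],25,400),crop(a,p0-[0,8],25,400)]))
st()
E
```

```text
[296.3500786  204.15573854] [118.33862755  95.33847631] [[265.0498533 196.7737779]]
t 5.88 holder pos mm [-67.2  16.1  26.5] rot [-180.    -0.   180.1] F_h [0.6 0.6 0.6] M [-0.    0.02  0.05] w -0.001 grip 0.0 j6 1.6
```

View pics/m1.png

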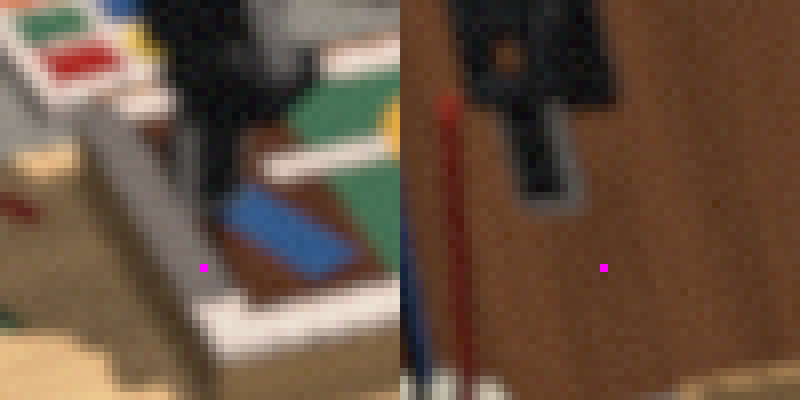

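The mosaic shows the finger's visible tip about 8 px above where the reported TCP projects, so the finger may be passing over the panel. The panel has not moved. I'll back off and check the finger against the free bed.

{"op": "drive_tool", "data": {"plan": "0.3 0 0 0 0 0 0;0.6 0 0 0 0 0 0;0.6 0 0 0 0 0 0;0.6 0 0 0 0 0 0"}}

```text
clock: 6.22
tool_pos: [0.4439, 0.0298, 0.0263]
tool_rot: [-180.0, -0.1, 172.5]
wrist_force: [0.6, -0.6, 0.1]
width: 0.006
grip_force: 0.0
```

```bash
python3 - <<'E'
from h import *
st();print(arm.pinch_z)
b=shot("side","s3")
p=pix("side",arm.get_state()["tool_pos"])[0];i,j=np.round(p).astype(int);print(p)
b[j,i]=(255,0,255)
a=cv2.imread("pics/side0.png")
cv2.imwrite("pics/m2.png",np.hstack([cv2.resize(b[j-45:j+25,i-35:i+35],(560,560),interpolation=0)]))
E
```

```text
t 6.22 holder pos mm [-129.3   16.1   26.3] rot [-1.800e+02 -1.000e-01  1.801e+02] F_h [ 0.6 -0.5  0.1] M [ 0.03 -0.06 -0.03] w 0.006 grip 0.0 j6 1.9
0.0187
[274.98190735 208.79112871]
```

View pics/m2.png

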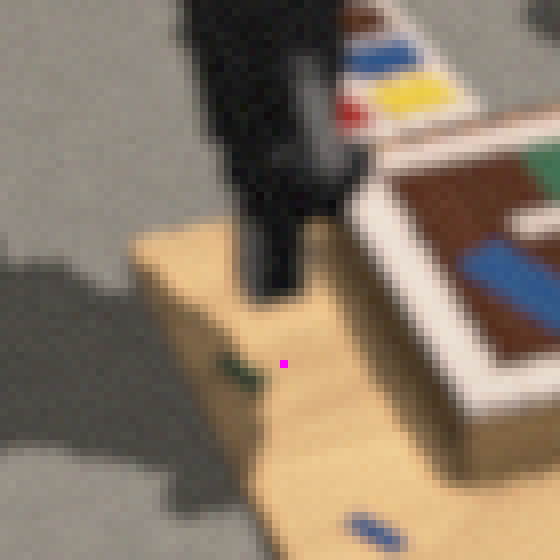

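The picture shows the tip at crop (275,297) against the reported TCP at (284,364). So the real tip is about 22 mm higher than reported, and it passed over the panel. I'll step down and watch the force.

{"op": "drive_tool", "data": {"plan": "0 0 0.03 0 0 0 0;0 0 0.06 0 0 0 0;0 0 0.09 0 0 0 0;0 0 0.11 0 0 0 0;0 0 0.11 0 0 0 0"}}

```text
clock: 6.68
tool_pos: [0.4459, 0.0294, 0.0148]
tool_rot: [-180.0, -0.1, 172.4]
wrist_force: [-0.3, 0.2, 0.1]
width: -0.003
grip_force: 0.0
```

{"op": "drive_tool", "data": {"plan": "0 0 0.01 0 0 0 0;0 0 0.02 0 0 0 0;0 0 0.03 0 0 0 0;0 0 0.03 0 0 0 0"}}

```text
clock: 7.02
tool_pos: [0.446, 0.0294, 0.0124]
tool_rot: [180.0, -0.0, 172.4]
wrist_force: [-0.5, 0.9, -0.6]
width: 0.003
grip_force: 0.0
```

{"op": "drive_tool", "data": {"plan": "0 0 0.01 0 0 0 0;0 0 0.02 0 0 0 0;0 0 0.03 0 0 0 0;0 0 0.03 0 0 0 0"}}

```text
clock: 7.35
tool_pos: [0.4459, 0.0294, 0.0093]
tool_rot: [180.0, -0.0, 172.4]
wrist_force: [-0.1, -0.1, 0.8]
width: -0.001
grip_force: 0.0
```

```bash
python3 - <<'E'
from h import *
w=np.array([.4439,.0298,.0263])
for dz in(.018,.02,.022,.025,.03):print(dz,pix("side",w+[0,0,dz]))
st()
E
```

```text
0.018 [[274.0470796  203.66690068]]
0.02 [[274.03734286 203.05688295]]
0.022 [[274.02758438 202.44550656]]
0.025 [[274.01290576 201.52588454]]
0.03 [[273.98833168 199.98632302]]
t 7.35 holder pos mm [-127.2   16.     9.3] rot [180.   -0.  180.1] F_h [-0.1 -0.1  0.8] M [ 0.   -0.03  0.01] w -0.001 grip 0.0 j6 1.9
```

{"op": "drive_tool", "data": {"plan": "0 0 0.01 0 0 0 0;0 0 0.02 0 0 0 0;0 0 0.03 0 0 0 0;0 0 0.04 0 0 0 0;0 0 0.04 0 0 0 0"}}

```text
clock: 7.77
tool_pos: [0.4459, 0.0295, 0.0053]
tool_rot: [180.0, -0.0, 172.4]
wrist_force: [-0.1, -0.2, -0.3]
width: 0.002
grip_force: 0.0
```

{"op": "drive_tool", "data": {"plan": "-0.1 0 0 0 0 0 0;-0.2 0 0 0 0 0 0;-0.25 0 0 0 0 0 0;-0.27 0 0 0 0 0 0;-0.29 0 0 0 0 0 0;-0.31 0 0 0 0 0 0;-0.33 0 0 0 0 0 0;-0.35 0 0 0 0 0 0;-0.37 0 0 0 0 0 0"}}

```text
clock: 8.52
tool_pos: [0.4827, 0.0246, 0.0053]
tool_rot: [180.0, -0.0, 172.4]
wrist_force: [-0.7, -0.5, -0.9]
width: -0.001
grip_force: 0.8
```

```bash
cat >> h.py <<'E'
def pan(n="side"):
    "panel shift since start in px by template"
    a=cv2.imread("pics/side0.png"); b=arm.capture("side"); T=a[180:200,318:342].astype(np.float32)
    m=cv2.matchTemplate(b[160:240,280:400].astype(np.float32),T,5); v,q=cv2.minMaxLoc(m)[1::2]
    x,y=q; c=m[y,x-1:x+2]; d=m[y-1:y+2,x]; sub=lambda c:(c[0]-c[2])/(2*(c[0]-2*c[1]+c[2]))
    print("panel px shift",round(x-38+sub(c),2),round(y-20+sub(d),2),"match",round(v,3))
E
python3 -c "
from h import *
st();pan()
h=np.load('h.npy');W=lambda l:R.from_euler('z',h[2]).apply(l)+np.r_[h[:2],0]
p=np.array([.03,.02,.048]);print('per 26.6mm x',pix('side',W(p))-pix('side',W(p-[.0266,0,0])))"
```

```text
t 8.52 holder pos mm [-90.1  16.1   5.3] rot [180.   -0.  180.1] F_h [-0.7 -0.6 -0.9] M [ 0.04  0.32 -0.02] w -0.001 grip 0.8 j6 1.7
panel px shift 2.44 -0.57 match 0.978
per 26.6mm x [[ 9.1277763  -1.96459643]]
```

{"op": "drive_tool", "data": {"plan": "-0.02 0 0 0 0 0 0;-0.04 0 0 0 0 0 0;-0.06 0 0 0 0 0 0;-0.08 0 0 0 0 0 0;-0.1 0 0 0 0 0 0;-0.12 0 0 0 0 0 0;-0.14 0 0 0 0 0 0;-0.15 0 0 0 0 0 0;-0.16 0 0 0 0 0 0"}}

```text
clock: 9.32
tool_pos: [0.4981, 0.0225, 0.0055]
tool_rot: [-180.0, -0.1, 172.4]
wrist_force: [-5.2, 1.6, 3.1]
width: -0.0
grip_force: 2.6
```

```bash
python3 -c "
from h import *
st();pan()"
```

```text
t 9.32 holder pos mm [-74.6  16.1   5.5] rot [-1.800e+02 -1.000e-01  1.801e+02] F_h [-5.3  0.9  3.1] M [ 0.06  1.06 -0.04] w -0.0 grip 2.6 j6 1.7
panel px shift 7.69 -1.71 match 0.987
```

{"op": "drive_tool", "data": {"plan": "-0.005 0 0 0 0 0 0;-0.01 0 0 0 0 0 0;-0.01 0 0 0 0 0 0"}}

```text
clock: 9.62
tool_pos: [0.4999, 0.0223, 0.0055]
tool_rot: [180.0, 0.0, 172.4]
wrist_force: [-1.2, -0.4, -1.3]
width: -0.001
grip_force: 0.8
```

```bash
python3 -c "
from h import *
st();pan()"
```

```text
t 9.62 holder pos mm [-72.7  16.1   5.5] rot [180.    0.  180.1] F_h [-1.2 -0.6 -1.3] M [-0.02  0.34  0.05] w -0.001 grip 0.8 j6 1.7
panel px shift 8.33 -1.88 match 0.991
```

{"op": "drive_tool", "data": {"plan": "-0.005 0 0 0 0 0 0;-0.01 0 0 0 0 0 0;-0.01 0 0 0 0 0 0;-0.01 0 0 0 0 0 0"}}

```text
clock: 10.0
tool_pos: [0.5005, 0.0222, 0.0055]
tool_rot: [-180.0, -0.0, 172.4]
wrist_force: [-3.1, 0.8, 2.0]
width: 0.003
grip_force: 1.7
```

{"op": "drive_tool", "data": {"plan": "-0.005 0 0 0 0 0 0;-0.01 0 0 0 0 0 0;-0.01 0 0 0 0 0 0;-0.01 0 0 0 0 0 0"}}

```text
clock: 10.33
tool_pos: [0.501, 0.0221, 0.0055]
tool_rot: [-180.0, -0.0, 172.4]
wrist_force: [-5.7, 0.9, 4.4]
width: 0.003
grip_force: 2.5
```

```bash
python3 -c "
from h import *
st();pan()"
```

```text
t 10.33 holder pos mm [-71.6  16.1   5.5] rot [-180.    -0.   180.1] F_h [-5.8  0.1  4.4] M [ 0.1   0.98 -0.  ] w 0.003 grip 2.5 j6 1.6
panel px shift 8.72 -1.9 match 0.992
```

{"op": "drive_tool", "data": {"plan": "-0.005 0 0 0 0 0 0;-0.01 0 0 0 0 0 0;-0.01 0 0 0 0 0 0;-0.01 0 0 0 0 0 0"}}

```text
clock: 10.72
tool_pos: [0.501, 0.0221, 0.0054]
tool_rot: [-180.0, -0.1, 172.4]
wrist_force: [-7.7, -0.6, 5.5]
width: -0.001
grip_force: 3.6
```

{"op": "drive_tool", "data": {"plan": "-0.005 0 0 0 0 0 0;-0.01 0 0 0 0 0 0;-0.01 0 0 0 0 0 0;-0.01 0 0 0 0 0 0"}}

```text
clock: 11.05
tool_pos: [0.501, 0.0221, 0.0052]
tool_rot: [-180.0, -0.2, 172.4]
wrist_force: [-8.8, 0.6, 6.7]
width: -0.0
grip_force: 4.6
```

```bash
python3 -c "
from h import *
st();pan();print(arm.get_state()['tau'][:3])"
```

```text
t 11.05 holder pos mm [-71.7  16.1   5.2] rot [-180.    -0.2  180.1] F_h [-8.8 -0.6  6.7] M [0.14 1.76 0.01] w -0.0 grip 4.6 j6 1.6
panel px shift 8.73 -1.9 match 0.992
[ -0.68993893 -42.45651484  22.82416999]
```

The panel is home: it no longer moves under about 9 N, and the finger stands at the expected −71 mm. I'll back off, rise and go to the knob.

{"op": "drive_tool", "data": {"plan": "0.15 0 0 0 0 0 0;0.15 0 0 0 0 0 0;0.15 0 -0.4 0 0 0 0;0.15 0 -0.8 0 0 0 0;-0.3 -0.4 -0.8 0 0 0 0.4;-0.85 -1 -0.8 0 0 0 0.4;-0.85 -1 -0.8 0 0 0 0.4;-0.85 -1 -0.8 0 0 0 0.4;-0.85 -1 -0.8 0 0 0 0.4"}}

```text
clock: 11.85
tool_pos: [0.5796, -0.093, 0.0863]
tool_rot: [-179.9, 0.4, 172.2]
wrist_force: [1.2, -0.1, 0.3]
width: 0.403
grip_force: 0.0
```

```bash
python3 -c "
from h import *
st();to(.03,-.086,.070,161.2);pan();print(arm.spot_point('wing_grip','side')[:2])"
```

```text
t 11.85 holder pos mm [ 21.6 -87.6  86.3] rot [-179.9    0.4  179.9] F_h [1.2 0.1 0.3] M [0.13 0.   0.02] w 0.403 grip 0.0 j6 -8.5
shift [-0.083  0.016  0.164] turn [-0.     0.004  0.207]
panel px shift 6.54 -1.59 match 0.724
[{'location': [344.9, 209.4], 'score': 0.6}, {'location': [316.6, 167.1], 'score': 0.54}]
```

{"op": "drive_tool", "data": {"plan": "-0.08 0.02 0.1 0 0 0.1 0.4;-0.08 0.02 0.15 0 0 0.207 0.4;-0.08 0.02 0.15 0 0 0.207 0.4;-0.08 0.02 0.15 0 0 0.207 0.4;-0.08 0.02 0.15 0 0 0.207 0.4"}}

```text
clock: 12.37
tool_pos: [0.5825, -0.0865, 0.0705]
tool_rot: [180.0, -0.0, 154.0]
wrist_force: [-0.6, 0.0, -0.0]
width: 0.396
grip_force: 0.0
```

```bash
python3 - <<'E'
from h import *
st();to(.03,-.086,.032,161.2)
a=shot("side","s4");b=shot("top","t4")
p=pix("side",arm.get_state()["tool_pos"]+[0,0,.024])[0];i,j=np.round(p).astype(int)
q=pix("top",arm.get_state()["tool_pos"]+[0,0,.024])[0];k,l=np.round(q).astype(int);print(p,q)
a[j,i]=b[l,k]=(255,0,255)
cv2.imwrite("pics/m3.png",np.hstack([cv2.resize(a[j-25:j+25,i-25:i+25],(400,400),interpolation=0),cv2.resize(b[l-25:l+25,k-25:k+25],(400,400),interpolation=0)]))
E
```

```text
t 12.37 holder pos mm [ 23.6 -80.7  70.5] rot [180.   -0.  161.7] F_h [-0.5 -0.1 -0. ] M [-0.02  0.01 -0.04] w 0.396 grip 0.0 j6 10.4
shift [-0.077 -0.03   0.385] turn [ 0.    -0.     0.005]
[346.04354052 197.56098431] [315.81147957 157.12103031]
```

View pics/m3.png

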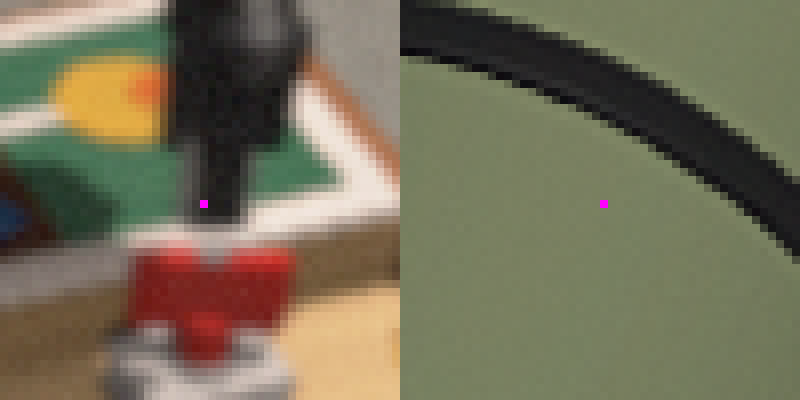

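The left crop (side) shows a finger tip at about (222,222) above the red blade, which spans x 130–297, centre 213. In the right crop (top) the arm hides the knob. I'll compare both with the projections.

```bash
python3 - <<'E'
from h import *
h=np.load("h.npy");W=lambda l:R.from_euler("z",h[2]).apply(l)+np.r_[h[:2],0]
st()
f=lambda w:np.round((pix("side",w)[0]-[346-25,198-25])*8+4)
print("wing ctr",f(W([.03,-.086,.06])), "blade ends",[f(W([.03+s*.025*np.cos(.33),-.086-s*.025*np.sin(.33),.075])) for s in(-1,1)])
s=arm.get_state();T=R.from_euler("xyz",s["tool_rot"],degrees=True)
for d in(-.017,-.026,.017):
  print(d,[f(s["tool_pos"]+[0,0,.024]+T.apply([x,d,-.004])) for x in(-.011,.011)])
E
```

```text
t 12.47 holder pos mm [ 24.  -81.1  70.8] rot [180.    0.  161.6] F_h [0.  0.3 0.6] M [ 0.03 -0.01  0.  ] w 0.399 grip 0.0 j6 10.4
wing ctr [219. 295.] blade ends [array([142., 257.]), array([304., 256.])]
-0.017 [array([250., 224.]), array([177., 225.])]
-0.026 [array([254., 242.]), array([180., 243.])]
0.017 [array([234., 156.]), array([162., 157.])]
```

{"op": "drive_tool", "data": {"plan": "-0.045 -0.027 0 0 0 0 0.4;-0.045 -0.027 0.15 0 0 0 0.4;-0.045 -0.027 0.3 0 0 0 0.4;-0.045 -0.027 0.39 0 0 0 0.4;-0.045 -0.027 0.39 0 0 0 0.4;-0.045 -0.027 0.39 0 0 0 0.4"}}

```text
clock: 12.97
tool_pos: [0.5853, -0.092, 0.0312]
tool_rot: [-180.0, -0.1, 153.8]
wrist_force: [-0.4, 0.5, 0.2]
width: 0.403
grip_force: 0.0
```

```bash
python3 -c "
from h import *
st()"
```

```text
t 12.97 holder pos mm [ 27.1 -85.8  31.2] rot [-1.800e+02 -1.000e-01  1.615e+02] F_h [-0.5  0.5  0.2] M [-0.05 -0.06 -0.01] w 0.403 grip 0.0 j6 10.1
```

Now I'll close on the blade.

{"op": "drive_tool", "data": {"plan": "0 0 0 0 0 0 0.2;0 0 0 0 0 0 0.15;0 0 0 0 0 0 0.1;0 0 0 0 0 0 0;0 0 0 0 0 0 0;0 0 0 0 0 0 0;0 0 0 0 0 0 0"}}

```text
clock: 13.55
tool_pos: [0.5874, -0.0897, 0.0326]
tool_rot: [179.7, 0.1, 153.9]
wrist_force: [3.2, 6.7, -0.5]
width: 0.086
grip_force: 60.7
```

```bash
python3 -c "
from h import *
st()"
```

```text
t 13.55 holder pos mm [ 28.9 -83.2  32.6] rot [1.797e+02 1.000e-01 1.616e+02] F_h [ 2.2  7.  -0.5] M [ 1.37 -0.5  -0.05] w 0.086 grip 60.7 j6 10.1
```

{"op": "drive_tool", "data": {"plan": "0 0.03 0 0 0 0 0;0 0.03 0 0 0 0 0;0 0.03 0 0 0 0.05 0;0 0.03 0 0 0 0.1 0;0 0.03 0 0 0 0.15 0;0 0.03 0 0 0 0.2 0;0 0.03 0 0 0 0.25 0;0 0.03 0 0 0 0.3 0;0 0.03 0 0 0 0.3 0"}}

```text
clock: 14.3
tool_pos: [0.5875, -0.0895, 0.0325]
tool_rot: [180.0, 0.1, 126.7]
wrist_force: [-0.8, -0.1, 4.2]
width: 0.085
grip_force: 61.4
```

```bash
python3 -c "
from h import *
st()"
```

```text
t 14.3 holder pos mm [ 28.9 -83.   32.5] rot [1.800e+02 1.000e-01 1.343e+02] F_h [-0.7 -0.2  4.2] M [ 0.07  0.35 -0.1 ] w 0.085 grip 61.4 j6 37.6
```

{"op": "drive_tool", "data": {"plan": "0 0 0 0 0 0.05 0;0 0 0 0 0 0.1 0;0 0 0 0 0 0.15 0;0 0 0 0 0 0.2 0;0 0 0 0 0 0.23 0;0 0 0 0 0 0.25 0"}}

```text
clock: 14.8
tool_pos: [0.5877, -0.0895, 0.0326]
tool_rot: [179.9, 0.0, 104.2]
wrist_force: [-2.1, 0.1, 5.6]
width: 0.085
grip_force: 61.4
```

```bash
python3 -c "
from h import *
st();print(arm.get_state()['tau'][5])"
```

```text
t 14.8 holder pos mm [ 29.1 -82.9  32.6] rot [179.9   0.  111.9] F_h [-2.1 -0.2  5.6] M [0.14 0.33 0.18] w 0.085 grip 61.4 j6 60.0
0.0167649780632928
```

{"op": "drive_tool", "data": {"plan": "0 0 0 0 0 0.03 0;0 0 0 0 0 0.06 0;0 0 0 0 0 0.08 0;0 0 0 0 0 0.1 0"}}

```text
clock: 15.13
tool_pos: [0.5877, -0.0895, 0.0326]
tool_rot: [179.9, 0.0, 95.3]
wrist_force: [-0.5, 0.5, 5.0]
width: 0.085
grip_force: 61.4
```

```bash
python3 -c "
from h import *
st();print(arm.get_state()['tau'][5])"
```

```text
t 15.13 holder pos mm [ 29.1 -82.9  32.6] rot [179.9   0.  102.9] F_h [-0.5  0.4  5. ] M [0.16 0.28 0.16] w 0.085 grip 61.4 j6 69.0
-0.09188464377075434
```

{"op": "drive_tool", "data": {"plan": "0 0 0 0 0 0.03 0;0 0 0 0 0 0.06 0;0 0 0 0 0 0.08 0;0 0 0 0 0 0.1 0"}}

```text
clock: 15.47
tool_pos: [0.5877, -0.0894, 0.0325]
tool_rot: [179.9, 0.0, 86.3]
wrist_force: [-0.3, 1.2, 4.6]
width: 0.083
grip_force: 61.3
```

```bash
python3 -c "
from h import *
st();print(arm.get_state()['tau'][5])"
```

```text
t 15.47 holder pos mm [ 29.1 -82.9  32.5] rot [179.9   0.   93.9] F_h [-0.4  1.2  4.6] M [0.19 0.26 0.2 ] w 0.083 grip 61.3 j6 78.0
-0.09189423406496644
```

{"op": "drive_tool", "data": {"plan": "0 0 0 0 0 0.03 0;0 0 0 0 0 0.06 0;0 0 0 0 0 0.08 0;0 0 0 0 0 0.1 0"}}

```text
clock: 15.8
tool_pos: [0.5877, -0.0894, 0.0325]
tool_rot: [179.9, -0.0, 77.3]
wrist_force: [-0.8, 1.4, 4.1]
width: 0.088
grip_force: 61.3
```

```bash
python3 -c "
from h import *
st();print(arm.get_state()['tau'][5])"
```

```text
t 15.8 holder pos mm [ 29.2 -82.9  32.5] rot [179.9  -0.   84.9] F_h [-1.   1.3  4.1] M [0.17 0.22 0.17] w 0.088 grip 61.3 j6 87.0
-0.09192721685394645
```

{"op": "drive_tool", "data": {"plan": "0 0 0 0 0 0.03 0;0 0 0 0 0 0.06 0;0 0 0 0 0 0.08 0;0 0 0 0 0 0.1 0"}}

```text
clock: 16.13
tool_pos: [0.5878, -0.0894, 0.0326]
tool_rot: [179.9, -0.0, 68.3]
wrist_force: [-0.8, 0.6, 4.2]
width: 0.082
grip_force: 61.3
```

```bash
python3 -c "
from h import *
st()"
```

```text
t 16.13 holder pos mm [ 29.3 -82.9  32.6] rot [179.9  -0.   75.9] F_h [-0.9  0.5  4.2] M [0.22 0.2  0.22] w 0.082 grip 61.3 j6 96.0
```

{"op": "drive_tool", "data": {"plan": "0 0 0 0 0 0.03 0;0 0 0 0 0 0.06 0;0 0 0 0 0 0.08 0"}}

```text
clock: 16.38
tool_pos: [0.5879, -0.0894, 0.0325]
tool_rot: [179.9, -0.0, 61.0]
wrist_force: [-0.7, 0.3, 3.6]
width: 0.084
grip_force: 61.3
```

```bash
python3 -c "
from h import *
st()"
```

```text
t 16.38 holder pos mm [ 29.3 -82.9  32.5] rot [179.9  -0.   68.7] F_h [-0.7  0.2  3.6] M [0.18 0.15 0.25] w 0.084 grip 61.3 j6 103.2
```

{"op": "drive_tool", "data": {"plan": "0 0 0 0 0 0.02 0;0 0 0 0 0 0.04 0;0 0 0 0 0 0.06 0"}}

```text
clock: 16.63
tool_pos: [0.5879, -0.0895, 0.0326]
tool_rot: [179.9, -0.1, 55.7]
wrist_force: [-0.9, 0.6, 4.7]
width: 0.083
grip_force: 61.3
```

```bash
python3 -c "
from h import *
st()"
```

```text
t 16.63 holder pos mm [ 29.3 -82.9  32.6] rot [ 1.799e+02 -1.000e-01  6.330e+01] F_h [-0.9  0.5  4.7] M [0.19 0.13 0.27] w 0.083 grip 61.3 j6 108.6
```

{"op": "drive_tool", "data": {"plan": "0 0 0 0 0 0.02 0;0 0 0 0 0 0.04 0"}}

```text
clock: 16.8
tool_pos: [0.5879, -0.0895, 0.0326]
tool_rot: [179.9, -0.1, 52.1]
wrist_force: [-0.3, 1.1, 3.7]
width: 0.081
grip_force: 61.3
```

```bash
python3 -c "
from h import *
st();arm.get_state
for _ in range(3): arm.capture('side');st()"
```

```text
t 16.8 holder pos mm [ 29.4 -82.9  32.6] rot [ 1.799e+02 -1.000e-01  5.970e+01] F_h [-0.4  1.1  3.7] M [0.18 0.15 0.32] w 0.081 grip 61.3 j6 112.2
t 16.85 holder pos mm [ 29.3 -82.9  32.6] rot [ 1.799e+02 -1.000e-01  5.970e+01] F_h [-1.7  1.5  4.5] M [0.2  0.13 0.21] w 0.086 grip 61.5 j6 112.2
t 16.9 holder pos mm [ 29.3 -82.9  32.5] rot [ 1.799e+02 -1.000e-01  5.980e+01] F_h [-0.6  0.6  6.2] M [0.21 0.18 0.1 ] w 0.085 grip 61.5 j6 112.1
t 16.95 holder pos mm [ 29.3 -82.9  32.6] rot [ 1.799e+02 -1.000e-01  5.980e+01] F_h [-0.3  0.4  5.3] M [0.2  0.14 0.08] w 0.086 grip 61.5 j6 112.1
```

The knob got heavier: about 0.18 N·m free against 0.32 N·m now, which is roughly 22 N of pressure. I'll stop tightening, open the fingers and rise.

{"op": "drive_tool", "data": {"plan": "0 0 0 0 0 0 0.15;0 0 0 0 0 0 0.35;0 0 0 0 0 0 0.4;0 0 0 0 0 0 0.4;0 0 -0.2 0 0 0 0.4;0 0 -0.5 0 0 0 0.4;0 0 -0.9 0 0 0 0.4;0 0 -1 0 0 0 0.4;0 0 -1 0 0 0 0.4"}}

```text
clock: 17.7
tool_pos: [0.5899, -0.0901, 0.1355]
tool_rot: [179.6, -0.2, 52.1]
wrist_force: [-0.2, -0.5, -0.2]
width: 0.396
grip_force: 0.0
```

{"op": "drive_tool", "data": {"plan": "0 -1 -0.5 0 0 0 0.4;-0.3 -1 -0.5 0 0 0 0.4;-0.3 -1 -0.5 0 0 0 0.4;-0.3 -1 -0.5 0 0 0 0.4;-0.3 -1 -0.5 0 0 0 0.4"}}

```text
clock: 18.12
tool_pos: [0.4887, -0.0512, 0.1814]
tool_rot: [180.0, -0.0, 52.1]
wrist_force: [0.4, 0.0, 0.2]
width: 0.4
grip_force: 0.0
```

```bash
python3 - <<'E'
from h import *
st();pan()
a=shot("side","s5");b=shot("top","t5")
cv2.imwrite("pics/m4.png",np.hstack([cv2.resize(a[165:245,270:370],(400,320),interpolation=3),cv2.resize(b[100:220,210:360],(400,320),interpolation=3)]))
E
```

```text
t 18.12 holder pos mm [-74.1 -58.2 181.4] rot [180.   -0.   59.8] F_h [0.4 0.1 0.2] M [-0.03 -0.03 -0.03] w 0.4 grip 0.0 j6 113.3
panel px shift 8.65 -1.96 match 0.991
```

View pics/m4.png

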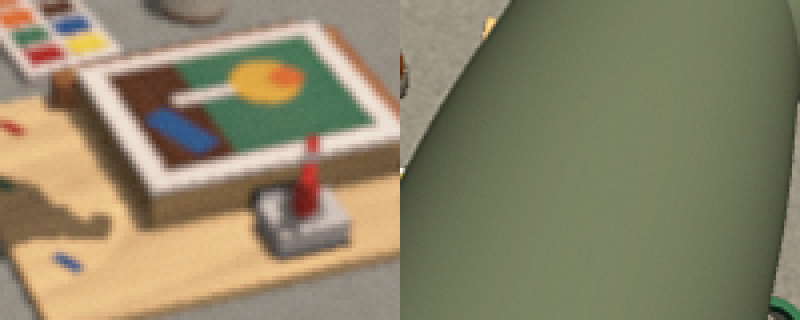

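The left crop shows the panel against the stop and the blade turned, released. In the right crop the arm hides the holder. I'll move the arm clear and check numerically that the panel is flush with the fence.

```bash
python3 - <<'E'
from h import *
h=np.load("h.npy");W=lambda l:R.from_euler("z",h[2]).apply(l)+np.r_[h[:2],0]
p=np.array([.03,.02,.048])
for n in("side","top"):print(n,"px per mm y",(pix(n,W(p+[0,.001,0]))-pix(n,W(p))),"x",(pix(n,W(p+[.001,0,0]))-pix(n,W(p))))
E
```

```text
side px per mm y [[-0.15420762 -0.20708638]] x [[ 0.34108    -0.07341186]]
top px per mm y [[-0.42884062 -0.07433964]] x [[ 0.07946553 -0.40806377]]
```

{"op": "drive_tool", "data": {"plan": "-0.7 -0.7 -0.5 0 0 0 0.4;-0.7 -0.7 -0.5 0 0 0 0.4;-0.7 -0.7 -0.5 0 0 0 0.4;-0.7 -0.7 -0.5 0 0 0 0.4;-0.7 -0.7 -0.5 0 0 0 0.4"}}

```text
clock: 18.68
tool_pos: [0.3921, -0.0645, 0.2316]
tool_rot: [179.9, -0.0, 52.0]
wrist_force: [-0.7, -0.3, -0.3]
width: 0.402
grip_force: 0.0
```

{"op": "drive_tool", "data": {"plan": "-1 0 0 0 0 0 0.4;-1 0 0 0 0 0 0.4;-1 0 0 0 0 0 0.4;-1 0 0 0 0 0 0.4"}}

```text
clock: 19.02
tool_pos: [0.3297, -0.1452, 0.2307]
tool_rot: [-180.0, 0.1, 51.9]
wrist_force: [0.3, -0.1, -0.5]
width: 0.401
grip_force: 0.0
```

{"op": "drive_tool", "data": {"plan": "-1 0.3 0 0 0 0 0.4;-1 0.3 0 0 0 0 0.4;-1 0.3 0 0 0 0 0.4;-1 0.3 0 0 0 0 0.4"}}

```text
clock: 19.35
tool_pos: [0.2929, -0.244, 0.2308]
tool_rot: [180.0, 0.1, 51.9]
wrist_force: [-0.1, -0.4, 0.4]
width: 0.396
grip_force: 0.0
```

```bash
python3 - <<'E'
from h import *
h=np.load("h.npy");W=lambda l:R.from_euler("z",h[2]).apply(l)+np.r_[h[:2],0]
st()
b=shot("top","t6");s=shot("side","s6");a=cv2.imread("pics/top0.png")
# panel motion by ECC in a mask of the panel's picture top
def ecc(a,b,n,hx,hy,z,init):
    q=pix(n,W(np.array([[hx+i,hy+j,z] for i,j in((.08,.06),(.08,-.06),(-.08,-.06),(-.08,.06))])))
    m=np.zeros(a.shape[:2],np.uint8);cv2.fillConvexPoly(m,q.round().astype(int),255)
    g=lambda x:cv2.cvtColor(x,6)
    M=np.float32([[1,0,init[0]],[0,1,init[1]]])
    cc,M=cv2.findTransformECC(g(a),g(b),M,cv2.MOTION_EUCLIDEAN,(3,200,1e-6),m,5)
    c=pix(n,W([hx,hy,z]))[0]; d=M@np.r_[c,1]-c
    J=np.c_[pix(n,W([hx+.001,hy,z]))[0]-c,pix(n,W([hx,hy+.001,z]))[0]-c]
    print(n,"cc",round(cc,3),"shift mm x,y",np.linalg.solve(J,d).round(2),"rot deg(img cw)",round(float(np.degrees(np.arctan2(M[1,0],M[0,0]))),2))
ecc(a,b,"top",.0034,.0177,.048,(2,-10.5))
# bed itself as null test: fence/end strip unaffected -> tape, knob etc.
ecc(cv2.imread("pics/s2.png"),s,"side",.0034,.0177,.048,(8.7,-1.9))
ecc(cv2.imread("pics/s5.png"),s,"side",.029,.0177,.048,(0,0))
for t in("jar","tape","paintbox"):
    print(t,[(np.round(d["location"]).tolist(),round(d["score"],2)) for d in arm.spot_point(t,"top")[:1]])
x=b[100:220,210:360];print("px arm?",pix("top",arm.get_state()["tool_pos"]))
E
```

```text
t 19.35 holder pos mm [-242.4 -275.4  230.8] rot [1.80e+02 1.00e-01 5.95e+01] F_h [-0.  -0.4  0.4] M [-0.01 -0.03 -0.  ] w 0.396 grip 0.0 j6 77.2
top cc 0.995 shift mm x,y [26.73  1.16] rot deg(img cw) -0.15
side cc 0.668 shift mm x,y [27.89 -1.71] rot deg(img cw) -0.66
side cc 0.981 shift mm x,y [-0.85  0.64] rot deg(img cw) -0.29
jar [([206.0, 130.0], 0.76)]
tape [([346.0, 227.0], 0.78)]
paintbox [([190.0, 179.0], 0.91)]
px arm? [[405.7109073  295.14983359]]
```

```bash
python3 -c "
from plant import arm
print(arm.finish_job())"
```

```text
the job is handed in; nothing more can be done
None
```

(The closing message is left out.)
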